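Hang the vial carrier on the reader's rail

TASK

Hang the vial carrier by its hook on the rail under the wire shelf, grip tab towards the robot, on a free stretch of rail to one side of the reader's hood. Then slide it along the rail under the hood until it is in line with the ridge that marks the middle of the reader, to within a centimetre, and let go so that it hangs straight and still. Leave the jar, the beaker and the hand-held meter where they are.

Things in the scene. Friction and masses are not known exactly. Their poses are not given: they have to be found in the camera images.
- carrier: Loose vial carrier, 0.14 to 0.26 kg, standing on the bench left or right, yaw within 0.4. Base block 54 x 44 x 22 mm with two capped vials (tops 59 mm up); an upright stem, a hook open downward and a grip tab, one aluminium plate 14 mm thick (y). 131 mm high. Origin: underside, plumb below the hook; z up, x from grip tab (front) to the hook's free lip. Centre of mass nearly plumb below the hook.
- carrier_hook (a point): Where the rail's centre line lies in the hook when hung, 115 mm above the underside. Axes as the carrier. Inverted V, centres itself on the rail; mouth 19 mm wide (x). Lip at x 9.5 to 17.5 mm reaches 20 mm below this point; stem at x -17.5 to -9.5 mm; top 16 mm above. Behind the stem it is free from the lip's end down to the vial caps, 56 mm below this point.
- carrier_grip (a point): Middle of the grip tab, 52 mm in front (-x) of the hook, 100 mm above the underside. Tab: 17 to 70 mm in front of the hook along x, 24 mm high (z), 14 mm thick (y); grasp it across its thickness, with the tool tilted about the carrier's y axis as needed.
- stand_rail (a point): Middle of the fixed round steel rail, on its centre line, 200 mm above the bench, 10 mm thick, along this point's y (yaw within 0.15), free from y -205 to 205 mm between two posts 12 mm wide, 287 mm high. x points away from the robot, z up. A wire shelf runs above it.
- shelf_edge (a point): Middle of the underside of the wire shelf's front edge strip, which runs over the whole rail, 25 mm in front of it (-x) and 66 mm above its centre line; strip 8 mm deep, 25 mm high. Behind it are shelf bars 70 to 82 mm above the rail, and stock. Axes as the rail. A vertical gripper at the hung carrier's tab would hit the strip: tilt the tool 25 to 45 degrees, its body leaning to -x.
- reader_mark (a point): The mark: point on the rail's centre line in the reader's middle plane, below the black ridge on its hood. Axes as the rail. The reader, a white box 75 mm wide (y), 231 mm high, stands behind the rail (front at x 55 mm), up to 100 mm from the rail middle. Its grey hood covers y -35 to 35 mm, x -20 to 60 mm, underside 26 mm above this point: the hook only slides in along y.
- jar: Brown glass jar with black cap, 56 mm wide, 85 mm high, on the bench on the other side from the carrier; leave it. Origin: centre of its underside.
- beaker: Small empty glass beaker, 52 mm wide, 75 mm high, on the bench in the middle, in front of the rail; leave it. Origin: centre of its underside.
- meter: Black hand-held meter with keys, 140 x 65 x 28 mm, lying on the bench far to the right; leave it. Origin: centre of its underside, x along its length.
Mind the look-alikes: they are no part of the job. Of the things that look like the carrier, take the one that is nearest to the robot's base at the start.

How it is judged:
By the outcome, as a careful person would: the job done as asked, in the order asked, and still so for the second after the job is handed in, with the robot touching nothing.
It also fails if it takes over 48 s, if anything falls off the work surface, if the arm or the gripper's body presses on something with over 40 N, if the wrist force passes 120 N, or if a joint passes its speed limit or range.

ROBOT

A 6-joint arm with a two-finger parallel gripper is mounted at the origin on the work surface. World frame = base frame: x ahead of the robot, y to its left, z up, the work surface at z = 0. Lengths are in m, angles in degrees, forces in N, time in s.
With the tool pointing down it reaches from about 0.25 to 0.725 m from the base axis. Payload 9.7 kg.
Tool frame: the origin (TCP) lies midway between the tips of the shut fingers; the grasp point (between the pads) lies 19 mm behind it; z points along the fingers, y is the line along which they close (so a half turn about z gives the same grasp; the last joint's range is limited). The gripper opens to 85 mm and grips with 20 to 120 N. Pads are 22 mm wide; open, the fingers measure 114 mm over their backs; the gripper's body (76 mm by 85 mm) begins 54 mm behind the grasp point. The pads swing forward as they close: fully open they stand 13 mm farther back than shut.
Start: joints at [-75.802, 4.979, 10.078, 95.1, 0, 90], TCP at [0.135, -0.533, 0.231] pointing down, gripper open.
Joint ranges: [-179.16, 179.16], [-48.56, 103.87], [-65.8, 70.77], [-126.05, 130.52], [-82.76, 87.17], [-180, 180]. Speed limits (degrees/s): [127.2, 127.2, 147.25, 180, 180, 180].

INTERFACE

Orientations are given as [roll, pitch, yaw] about the fixed x, y, z axes, in that order (R = Rz(yaw) Ry(pitch) Rx(roll)).
In Python, from workcell import readout, imaging, bot, spotter gives the robot as it stands.
- The arm moves only by the shell command python3 -m jog 'ROWS' [FORCE]. ROWS is JSON, a list of rows, each an object with "rotation": the turn, a rotation vector about the world's x, y, z in degrees, a list of three; "translation": the shift along the world's x, y, z in mm, a list of three; "grip": the finger opening in mm, from 0 to 85.4. In form: [{"rotation": [wx, wy, wz], "translation": [dx, dy, dz], "grip": grip}, ...]. A call has 1 to 20 rows; each row is the pose to reach, as a shift and turn from the pose commanded when the call began; what a row does not reach only later rows make up. A row lasts 1/10 s, in which the tool goes at most 50 mm and 8.59 degrees, less where a joint would pass 70% of its speed; a pose out of reach is approached as far as the arm can. A call with a gripper value outside its range is refused whole. The fingers move at their own pace and stop on an object; FORCE is the grip in N (left out, the last holds). Time passes only in rows, so rows that repeat a pose let the fingers close. It gives the time, the measured TCP pose, the force, the opening and the grip force at its end, in the units of the state.
- readout.get_obs(): the state, without advancing time (a new reading comes with each control period).
- imaging.camera(name): name is "scene" or "top" or "wrist"; returns (picture, depth): 420x560x3 uint8, red, green, blue; 420x560 float32, m along the optical axis (not along the pixel's ray), 0 where there is no reading.
- imaging.camera_info(name): a dict with "vertical_fov" (degrees; the focal length in pixels is half the picture's height over the tangent of half this angle, whatever the lens; pixels are square), "cx", "cy" (the principal point, pixels), "k1" (the pictures are not rectified: a ray, as slopes to the right and down, at radius r is drawn at 1 + k1 r^2 times it, then the intrinsics apply), "extrinsics" (4x4, takes a point from camera to world coordinates); the wrist camera has in their place "tool_from_camera" (4x4, takes a point from camera to tool coordinates, whose origin is the TCP and whose axes are the flange's). Camera axes: x right, y down, z forward; pixel columns grow to the right and rows downward; lengths in m; the calibration is good to about 2 mm. A picture is of the moment at which its call begins: read the wrist's pose just before it. camera_info takes no time and is no camera call.
- bot.job_done(): hands the job in; it is judged then, once.
Trained networks look in the newest picture that a camera, given by its name, has taken for a name from the list of things; names that differ only in an ending like _2 or _b are one class to them, and where a whole thing is asked for, a point or a joint stands for the part that bears it (a point fixed in the world has none). Each returns a list of dicts, best first, with "confidence" (0 to 1); they miss things now and then, are a little off and sometimes report something else, mostly with a low value. They report only what shows in the picture. A call takes as long as a camera call. They do not tell look-alikes from the thing itself.
- spotter.spot_in(camera, target): "box" ([centre column, centre row, width, height] in pixels, round what is visible of it).
- spotter.mark_of(camera, target): "uv" ([column, row] in pixels: a listed point, or the origin of a listed thing).
The state is a dict: "time": time; "q": joint angles; "qd": joint speeds; "joint_efforts": joint torques, N m; "ee_pos": TCP position; "tcp_rot": TCP orientation; "wrist_force": force on the tool from outside, world axes, zero at the start; "torque": the same for the moment, N m; "opening": finger opening in m; "grasp_force": force on a finger pad.
Only numpy, scipy, OpenCV 4.12 (cv2) and the standard library are available. Lean on these libraries where they do the work, as an engineer would, in place of code of your own. Each camera call takes 0.05 s, during which the arm holds its last target. There are 200 camera calls.

## Working session

There is one attempt and no reset: what is moved stays moved. The work goes in short steps, Python scripts to look and compute and a shell command to move; the robot and the scene stay as the last step left them, time stands still between calls to the robot, and variables do not carry over. Pictures are saved under pics/ and viewed, at most 10 in all, crops included, and the job is handed in when it is done.

```bash
mkdir -p pics; ls; cat > h.py <<'E'
import numpy as np, cv2
from workcell import readout, imaging, bot, spotter
from scipy.spatial.transform import Rotation as R
def cam(n):
    o=readout.get_obs(); p,d=imaging.camera(n); i=imaging.camera_info(n)
    f=p.shape[0]/2/np.tan(np.radians(i["vertical_fov"])/2)
    if "extrinsics" in i: T=np.array(i["extrinsics"])
    else:
        W=np.eye(4); W[:3,:3]=R.from_euler("xyz",o["tcp_rot"],degrees=True).as_matrix(); W[:3,3]=o["ee_pos"]; T=W@np.array(i["tool_from_camera"])
    return dict(p=p,d=d,f=f,c=(i["cx"],i["cy"]),k=i["k1"],T=T)
def slopes(C,uv):
    s=(np.atleast_2d(uv).astype(float)-C["c"])/C["f"]; u=s.copy()
    for _ in range(20): u=s/(1+C["k"]*(u**2).sum(1,keepdims=True))
    return u
def world(C,uv,z=None):
    uv=np.atleast_2d(uv)
    if z is None: z=C["d"][uv[:,1].round().astype(int),uv[:,0].round().astype(int)]
    s=slopes(C,uv); P=np.c_[s,np.ones(len(s))]*np.reshape(z,(-1,1))
    return P@C["T"][:3,:3].T+C["T"][:3,3]
def cloud(C):
    h,w=C["d"].shape; v,u=np.mgrid[:h,:w]; return world(C,np.c_[u.ravel(),v.ravel()]).reshape(h,w,3)
def onplane(C,uv,z):
    s=slopes(C,uv); D=np.c_[s,np.ones(len(s))]@C["T"][:3,:3].T; o=C["T"][:3,3]
    return o+D*((z-o[2])/D[:,2:3])
def proj(C,P):
    q=(np.atleast_2d(P)-C["T"][:3,3])@C["T"][:3,:3]; s=q[:,:2]/q[:,2:]
    return s*(1+C["k"]*(s**2).sum(1,keepdims=True))*C["f"]+C["c"]
def save(n,im,s=1): cv2.imwrite("pics/"+n,cv2.resize(im[...,::-1],None,fx=s,fy=s,interpolation=cv2.INTER_CUBIC))
E
python3 - <<'E'
from h import *
import pickle
print(readout.get_obs())
for n in ("scene","top"):
    C=cam(n); pickle.dump(C,open(n+".pkl","wb")); save(n+".png",C["p"],1.4)
    print(n,C["f"],C["T"].round(3).tolist(),C["k"])
    for t in ("carrier","jar","beaker","meter"):
        print(t,[(np.round(b["box"]).tolist(),round(b["confidence"],2)) for b in spotter.spot_in(n,t)])
    for t in ("carrier","carrier_hook","carrier_grip","stand_rail","shelf_edge","reader_mark"):
        print(t,[(np.round(b["uv"],1).tolist(),round(b["confidence"],2),world(C,b["uv"]).round(3).tolist()) for b in spotter.mark_of(n,t)])
E
```

```text
pics
{'time': 0.0, 'q': array([-7.58014202e+01,  5.01170776e+00,  1.00353815e+01,  9.51014438e+01,
       -6.80634477e-05,  8.99989994e+01]), 'qd': array([ 0.05990513, -0.01565224,  0.06916451,  0.11681153, -0.02401665,
        0.02903944]), 'joint_efforts': array([ 1.12208704e-04, -5.20387709e+01,  4.64804327e+01,  1.64474070e-02,
       -9.15388614e-05,  1.44593048e-05]), 'ee_pos': array([ 0.13484735, -0.53296845,  0.23058556]), 'tcp_rot': array([-1.79922230e+02,  6.67052225e-05,  1.41995805e+01]), 'wrist_force': array([-0.66695945, -0.28528843, -0.10181632]), 'torque': array([-0.04123635, -0.04160679, -0.01355756]), 'grasp_force': 0.0, 'opening': 0.08531815958226838}
scene 417.8012306033662 [[0.999, 0.034, -0.012, 0.585], [0.035, -0.817, 0.576, -0.686], [0.01, -0.576, -0.817, 1.219], [0.0, 0.0, 0.0, 1.0]] -0.04914885792872853
carrier [([301.0, 342.0, 20.0, 34.0], 0.93), ([291.0, 161.0, 22.0, 26.0], 0.89), ([261.0, 207.0, 29.0, 34.0], 0.83), ([301.0, 134.0, 16.0, 31.0], 0.83)]
jar [([262.0, 286.0, 22.0, 29.0], 0.8)]
beaker [([269.0, 240.0, 13.0, 24.0], 0.6)]
meter [([237.0, 347.0, 
[... 1414 characters left out ...]
 ([391.3, 185.5], 0.75, [[0.677, -0.297, 0.021]]), ([198.2, 192.4], 0.54, [[0.633, 0.31, 0.114]])]
carrier_hook [([149.1, 171.2], 0.93, [[0.695, 0.458, 0.126]]), ([190.6, 187.4], 0.84, [[0.645, 0.33, 0.126]]), ([406.2, 173.8], 0.73, [[0.722, -0.356, -0.002]]), ([259.0, 216.6], 0.69, [[0.558, 0.125, 0.13]])]
carrier_grip [([251.7, 234.0], 0.82, [[0.508, 0.147, 0.111]]), ([204.8, 198.7], 0.72, [[0.614, 0.29, 0.111]]), ([137.4, 183.3], 0.68, [[0.662, 0.498, 0.108]])]
stand_rail [([301.8, 167.2], 0.8, [[0.664, 0.006, 0.291]])]
shelf_edge [([301.4, 169.7], 0.85, [[0.659, 0.007, 0.284]]), ([280.1, 163.2], 0.28, [[0.689, 0.063, 0.239]])]
reader_mark [([280.5, 165.3], 0.66, [[0.684, 0.062, 0.236]])]
```

View pics/scene.png

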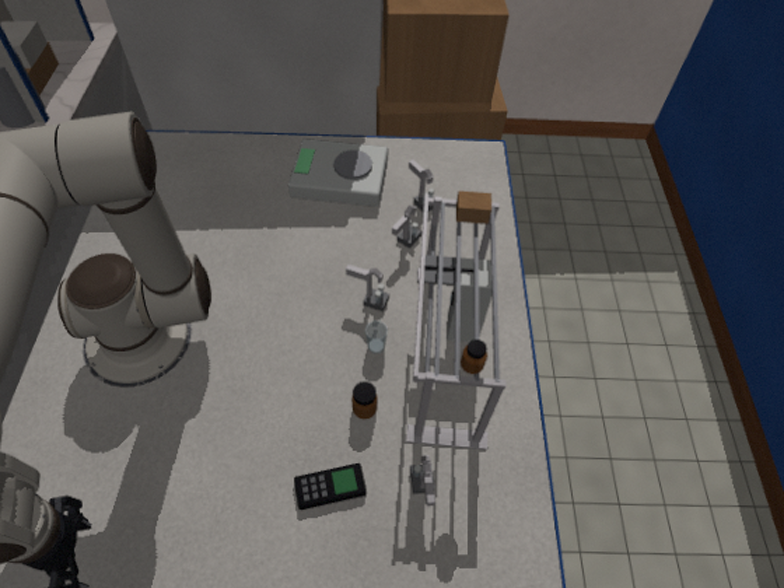

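View pics/top.png

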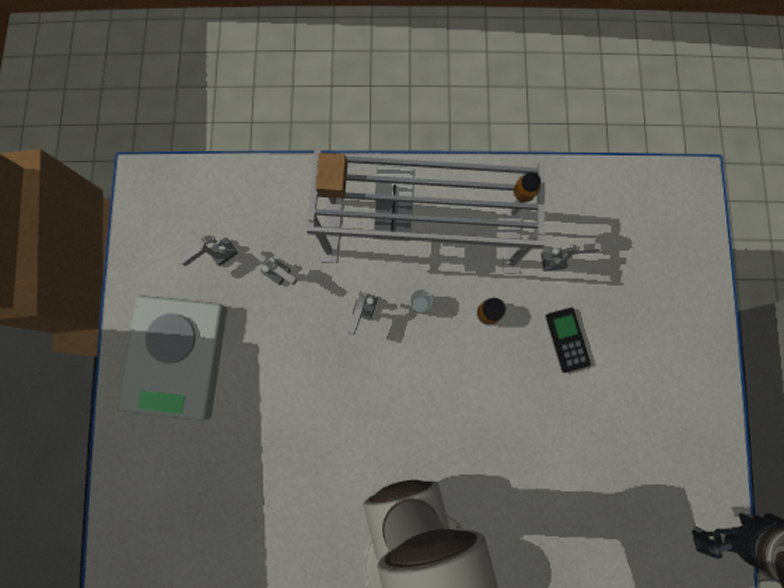

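The scene picture (shown at 1.4x) has four carrier-like things. In original scene pixels they are (267,210), about 0.58 m from the base; (291,161), about 0.73 m; (301,134), about 0.83 m; and (301,342), about 0.75 m. The nearest to the base is (267,210), beside the beaker at (269,240), so I choose that one. The top view shows it at (260,222), with the reader's ridge at about (282,145) and the shelf strip at about row 167. I'll check it in a crop and measure.

```bash
python3 - <<'E'
from h import *
import pickle
S=pickle.load(open("scene.pkl","rb"));T=pickle.load(open("top.pkl","rb"))
a=cv2.resize(S["p"][170:260,225:325][...,::-1],None,fx=4,fy=4,interpolation=cv2.INTER_CUBIC)
b=cv2.resize(T["p"][180:270,220:320][...,::-1],None,fx=4,fy=4,interpolation=cv2.INTER_CUBIC)
cv2.imwrite("pics/crop1.png",np.hstack([a,b]))
def fitline(P): # x = a + b*y
    b,a=np.polyfit(P[:,1],P[:,0],1)
    for _ in range(5):
        r=P[:,0]-a-b*P[:,1]; m=abs(r)<max(.003,2*r.std()); P=P[m]; b,a=np.polyfit(P[:,1],P[:,0],1)
    return a,b,len(P),P[:,1].min(),P[:,1].max(),P[:,0].std(),P[:,2].mean()
for n,C in(("scene",S),("top",T)):
    P=cloud(C).reshape(-1,3); P=P[np.isfinite(P).all(1)]
    print(n,"bench z",np.median(P[(abs(P[:,0]-.4)<.1)&(abs(P[:,1])<.1)][:,2]))
    q=P[(abs(P[:,0]-.57)<.1)&(abs(P[:,1]-.13)<.07)]
    for lo,hi in((.045,.07),(.09,.109),(.109,.12),(.122,.14)):
        m=q[(q[:,2]>lo)&(q[:,2]<hi)]
        if len(m)>2:
            c=m.mean(0); w=np.linalg.svd(m[:,:2]-c[:2])[2][0]; print(lo,hi,len(m),c.round(4),m.min(0).round(3),m.max(0).round(3),"yaw",np.degrees(np.arctan(w[1]/w[0])).round(1))
    st=P[(abs(P[:,0]-.665)<.03)&(abs(P[:,1])<.28)&(P[:,2]>.28)&(P[:,2]<.30)]; print("strip",np.round(fitline(st),4))
    r=P[(abs(P[:,0]-.69)<.04)&(abs(P[:,1])<.28)&(P[:,2]>.19)&(P[:,2]<.212)]; print("rail?",len(r), np.round(fitline(r),4) if len(r)>9 else r)
    hd=P[(abs(P[:,0]-.70)<.06)&(abs(P[:,1]-.06)<.1)&(P[:,2]>.215)&(P[:,2]<.258)]; print("hood",len(hd)); 
    for z in np.arange(.215,.258,.005):
        m=hd[(hd[:,2]>=z)&(hd[:,2]<z+.005)]
        if len(m)>2: print(round(z,3),len(m),m.min(0).round(3),m.max(0).round(3))
E
```

```text
scene bench z 0.0015420644922670146
0.045 0.07 62 [0.5733 0.1247 0.0565] [0.551 0.105 0.045] [0.592 0.141 0.069] yaw 4.8
0.09 0.109 76 [0.5387 0.133  0.101 ] [0.5   0.117 0.091] [0.587 0.157 0.109] yaw -16.8
0.109 0.12 79 [0.5381 0.1371 0.1133] [0.5   0.118 0.109] [0.587 0.155 0.12 ] yaw -19.2
0.122 0.14 30 [0.5696 0.1272 0.1267] [0.557 0.116 0.122] [0.584 0.139 0.132] yaw -20.3
strip [ 6.708e-01  9.100e-03  6.190e+02 -2.223e-01  2.219e-01  1.370e-02
  2.889e-01]
rail? 320 [ 6.894e-01  6.100e-02  3.060e+02 -2.209e-01  2.107e-01  7.900e-03
  2.049e-01]
hood 460
0.215 5 [0.752 0.021 0.217] [0.758 0.024 0.218]
0.22 3 [0.751 0.023 0.22 ] [0.758 0.024 0.225]
0.225 134 [0.678 0.021 0.225] [0.76 0.1  0.23]
0.23 274 [0.675 0.022 0.23 ] [0.76  0.098 0.235]
0.235 41 [0.678 0.026 0.235] [0.76 0.09 0.24]
0.24 3 [0.68  0.057 0.241] [0.727 0.063 0.241]
top bench z 0.0010997196132642717
0.045 0.07 24 [0.5722 0.1188 0.0596] [0.551 0.108 0.054] [0.585 0.142 0.065] yaw 72.1
0.09 0.109 20 [0.5297 0.1349 0.1008] [0.498 0.118 0.092] [0.578 0.15  0.108] yaw -19.8
0.109 0.12 93 [0.5264 0.142  0.1127] [0.496 0.123 0.109] [0.582 0.155 0.12 ] yaw -17.5
0.122 0.14 42 [0.5647 0.1294 0.1268] [0.552 0.12  0.122] [0.578 0.137 0.134] yaw -14.5
strip [ 6.675e-01  1.140e-02  9.620e+02 -2.208e-01  2.215e-01  1.410e-02
  2.881e-01]
rail? 57 [ 6.900e-01  5.810e-02  5.500e+01 -2.108e-01  2.090e-01  7.900e-03
  2.040e-01]
hood 467
0.225 108 [0.669 0.025 0.226] [0.746 0.099 0.23 ]
0.23 308 [0.669 0.025 0.23 ] [0.76  0.099 0.235]
0.235 46 [0.684 0.028 0.235] [0.759 0.096 0.239]
```

View pics/crop1.png

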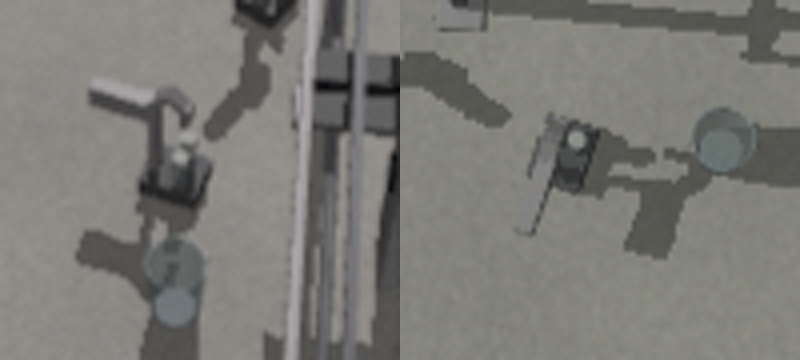

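The right-hand crop confirms the choice: aluminium hook and tab over a dark base with two vials, and a yaw of about -18.5°. The tab points toward the robot, at about (0.50, 0.15), and the hook is at about (0.567, 0.128). The beaker stands separately to its right. The rail fits x ≈ 0.690 + 0.06·y, and the reader's middle is near y 0.06. The plan is to hang it on the left stretch at about y 0.15 and slide it toward -y.

```bash
cat >> h.py <<'E'
def delta(grasp,yaw,tilt=35,back=0):
    """from the measured pose to: grasp point at `grasp` (m), tool leaning, backed off `back` m"""
    o=readout.get_obs(); Rt=R.from_euler("xyz",[180,-tilt,yaw],degrees=True); d=Rt.as_matrix()[:,2]
    t=np.array(grasp)+d*(.019-back); R0=R.from_euler("xyz",o["tcp_rot"],degrees=True)
    print("translation",((t-o["ee_pos"])*1000).round(1),"rotation",np.degrees((Rt*R0.inv()).as_rotvec()).round(1),"d",d.round(3),"t",round(o["time"],2))
E
python3 -c "
from h import *
delta([.517,.144,.1],-18.5,35,.12)"
```

```text
translation [327.2 695.6 -48.6] rotation [ -1.3 -35.4 -31.7] d [ 0.544 -0.182 -0.819] t 1.1
```

```bash
python3 -m jog '[{"rotation":[0,0,0],"translation":[160,350,10],"grip":60},{"rotation":[0,0,0],"translation":[160,350,10],"grip":60},{"rotation":[0,0,0],"translation":[160,350,10],"grip":60},{"rotation":[0,0,0],"translation":[160,350,10],"grip":60},{"rotation":[0,0,0],"translation":[160,350,10],"grip":60},{"rotation":[0,0,0],"translation":[160,350,10],"grip":60},{"rotation":[0,0,0],"translation":[160,350,10],"grip":60},{"rotation":[-1.3,-35.4,-31.7],"translation":[327,696,-49],"grip":60},{"rotation":[-1.3,-35.4,-31.7],"translation":[327,696,-49],"grip":60},{"rotation":[-1.3,-35.4,-31.7],"translation":[327,696,-49],"grip":60},{"rotation":[-1.3,-35.4,-31.7],"translation":[327,696,-49],"grip":60},{"rotation":[-1.3,-35.4,-31.7],"translation":[327,696,-49],"grip":60},{"rotation":[-1.3,-35.4,-31.7],"translation":[327,696,-49],"grip":60},{"rotation":[-1.3,-35.4,-31.7],"translation":[327,696,-49],"grip":60},{"rotation":[-1.3,-35.4,-31.7],"translation":[327,696,-49],"grip":60},{"rotation":[-1.3,-35.4,-31.7],"translation":[327,696,-49],"grip":60},{"rotation":[-1.3,-35.4,-31.7],"translation":[327,696,-49],"grip":60},{"rotation":[-1.3,-35.4,-31.7],"translation":[327,696,-49],"grip":60},{"rotation":[-1.3,-35.4,-31.7],"translation":[327,696,-49],"grip":60},{"rotation":[-1.3,-35.4,-31.7],"translation":[327,696,-49],"grip":60}]' 80
python3 - <<'E'
from h import *
import pickle
C=cam("wrist"); pickle.dump(C,open("w1.pkl","wb")); save("w1.png",C["p"],1.2)
print(readout.get_obs()["ee_pos"],readout.get_obs()["tcp_rot"],C["T"].round(3).tolist())
for t in ("carrier","carrier_hook","carrier_grip","reader_mark","stand_rail"):
    print(t,[(np.round(b["uv"],1).tolist(),round(b["confidence"],2),world(C,b["uv"]).round(4).tolist()) for b in spotter.mark_of("wrist",t)])
P=cloud(C).reshape(-1,3); P=P[np.isfinite(P).all(1)]
q=P[(abs(P[:,0]-.55)<.09)&(abs(P[:,1]-.13)<.07)]
for lo,hi in((.09,.108),(.109,.116),(.122,.14)):
    m=q[(q[:,2]>lo)&(q[:,2]<hi)]
    if len(m)>2:
        c=m.mean(0); w=np.linalg.svd(m[:,:2]-c[:2],full_matrices=False)[2][0]; print(lo,hi,len(m),c.round(4),m.min(0).round(3),m.max(0).round(3),"yaw",np.degrees(np.arctan(w[1]/w[0])).round(1), ((m[:,:2]-c[:2])@np.array([-w[1],w[0]])).round(4)[[0,-1]])
E
```

```text
time: 3.1
ee_pos: [0.4215, -0.1138, 0.1967]
tcp_rot: [-179.7, -34.5, -15.3]
wrist_force: [-0.6, 0.2, -0.5]
opening: 0.0599
grasp_force: 0.0
[ 0.42149958 -0.11385273  0.19633231] [-179.67708519  -34.52999462  -15.28290759] [[-0.26, -0.918, 0.298, 0.401], [-0.965, 0.249, -0.076, -0.109], [-0.005, -0.307, -0.952, 0.355], [0.0, 0.0, 0.0, 1.0]]
carrier [([24.5, 227.1], 0.74, [[0.5521, 0.1155, 0.0214]]), ([382.5, 44.1], 0.59, [[0.6662, -0.2988, 0.0212]])]
carrier_hook []
carrier_grip [([24.7, 225.4], 0.68, [[0.5538, 0.1151, 0.0216]])]
reader_mark []
stand_rail []
```

View pics/w1.png

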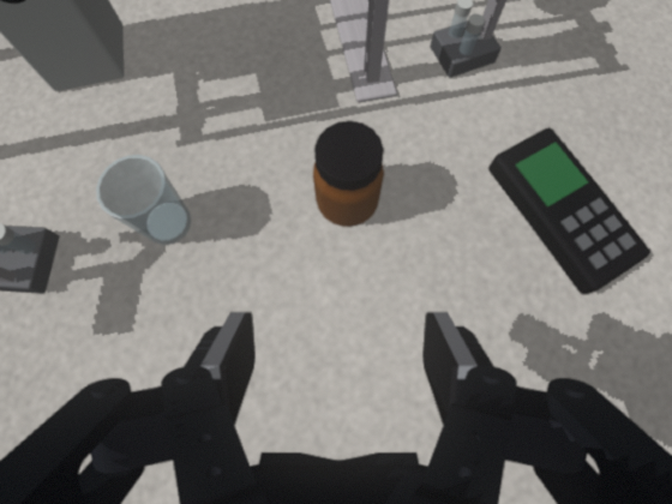

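The wrist view shows the jar, beaker and meter undisturbed, with the carrier's base just at the left edge. The move isn't finished, because the rows ran out. I'll carry on.

```bash
python3 -c "
from h import *
delta([.517,.144,.1],-18.5,35,.12)"
```

```text
translation [ 40.5 276.4 -14. ] rotation [-0.4 -0.3 -3.4] d [ 0.544 -0.182 -0.819] t 3.4
```

```bash
python3 -m jog '[{"rotation":[0,0,-3.4],"translation":[40,276,-14],"grip":60},{"rotation":[0,0,-3.4],"translation":[40,276,-14],"grip":60},{"rotation":[0,0,-3.4],"translation":[40,276,-14],"grip":60},{"rotation":[0,0,-3.4],"translation":[40,276,-14],"grip":60},{"rotation":[0,0,-3.4],"translation":[40,276,-14],"grip":60},{"rotation":[0,0,-3.4],"translation":[40,276,-14],"grip":60},{"rotation":[0,0,-3.4],"translation":[40,276,-14],"grip":60},{"rotation":[0,0,-3.4],"translation":[40,276,-14],"grip":60},{"rotation":[0,0,-3.4],"translation":[40,276,-14],"grip":60},{"rotation":[0,0,-3.4],"translation":[40,276,-14],"grip":60},{"rotation":[0,0,-3.4],"translation":[40,276,-14],"grip":60},{"rotation":[0,0,-3.4],"translation":[40,276,-14],"grip":60}]' 80
python3 - <<'E'
from h import *
import pickle
C=cam("wrist"); pickle.dump(C,open("w1.pkl","wb")); save("w2.png",C["p"],1.2)
for t in ("carrier","carrier_hook","carrier_grip","reader_mark","stand_rail"):
    print(t,[(np.round(b["uv"],1).tolist(),round(b["confidence"],2),world(C,b["uv"]).round(4).tolist()) for b in spotter.mark_of("wrist",t)])
P=cloud(C).reshape(-1,3); P=P[np.isfinite(P).all(1)]
q=P[(abs(P[:,0]-.55)<.09)&(abs(P[:,1]-.13)<.07)]
for lo,hi in((.09,.108),(.109,.116),(.122,.14)):
    m=q[(q[:,2]>lo)&(q[:,2]<hi)]
    if len(m)>2:
        c=m.mean(0); w=np.linalg.svd(m[:,:2]-c[:2],full_matrices=False)[2][0]; w=w*np.sign(w[0]); e=(m[:,:2]-c[:2])@np.array([-w[1],w[0]]); a=(m[:,:2]-c[:2])@w
        print(lo,hi,len(m),c.round(4),"yaw",np.degrees(np.arctan(w[1]/w[0])).round(1),np.percentile(e,[2,98]).round(4),np.percentile(a,[1,99]).round(4))
delta([.517,.144,.1],-18.5,35,0)
E
```

```text
time: 4.6
ee_pos: [0.4202, -0.1134, 0.1901]
tcp_rot: [-179.4, -34.2, -15.5]
wrist_force: [0.7, -0.2, 0.5]
opening: 0.06
grasp_force: 0.0
carrier [([24.8, 220.4], 0.81, [[0.5543, 0.1126, 0.021]]), ([388.6, 39.5], 0.76, [[0.6599, -0.3004, 0.023]])]
carrier_hook []
carrier_grip []
reader_mark []
stand_rail [([20.9, 222.7], 0.72, [[0.5522, 0.1156, 0.0227]])]
translation [ 107.1  253.9 -105.7] rotation [-0.7 -0.7 -3.4] d [ 0.544 -0.182 -0.819] t 4.9
```

View pics/w2.png

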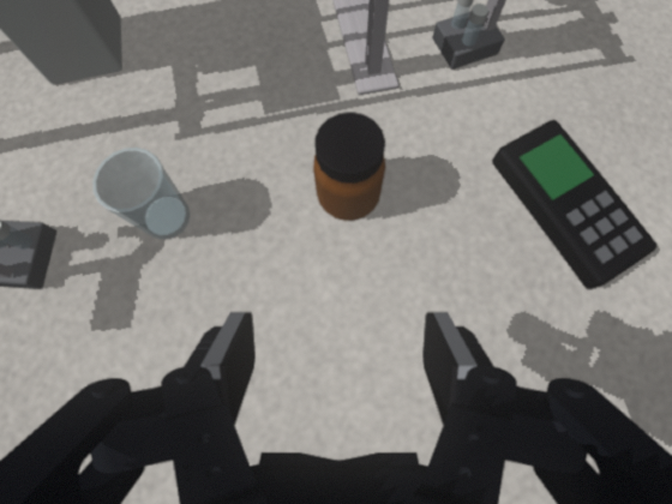

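```bash
python3 -c "
from h import *
o=readout.get_obs(); print(np.round(o['q'],1),np.round(o['qd'],1),o['joint_efforts'].round(1))"
```

```text
[-15.5 -48.5 -40.6  63.7   0.7 179.9] [-0.1 -0.  -0.1  0.1  0.   0. ] [ 0.  -4.6 52.2 -6.2  0.   0. ]
```

The arm is stuck at limits: q6 is at 180 (its limit) and q2 at -48.5. I need the half-turned grasp, which puts q6 near 35. I'll add that and go there in two steps.

```bash
cat >> h.py <<'E'
def delta2(grasp,yaw,tilt=35,back=0,twist=-180):
    o=readout.get_obs(); Rt=R.from_euler("xyz",[180,-tilt,yaw],degrees=True)*R.from_euler("z",twist,degrees=True); d=Rt.as_matrix()[:,2]
    t=np.array(grasp)+d*(.019-back); R0=R.from_euler("xyz",o["tcp_rot"],degrees=True)
    print("translation",((t-o["ee_pos"])*1000).round(1),"rotation",np.degrees((Rt*R0.inv()).as_rotvec()).round(1),"d",d.round(3),"t",round(o["time"],2),"q",o["q"].round(1))
E
python3 -c "
from h import *
delta2([.47,.05,.2],-17,25,.019,-100)"
```

```text
translation [ 49.8 163.4   9.9] rotation [-45.9  19.8  85.4] d [ 0.404 -0.124 -0.906] t 4.9 q [-15.5 -48.5 -40.6  63.7   0.7 179.9]
```

```bash
python3 -m jog '[{"rotation":[-46,20,85],"translation":[50,163,20],"grip":60},{"rotation":[-46,20,85],"translation":[50,163,20],"grip":60},{"rotation":[-46,20,85],"translation":[50,163,20],"grip":60},{"rotation":[-46,20,85],"translation":[50,163,20],"grip":60},{"rotation":[-46,20,85],"translation":[50,163,20],"grip":60},{"rotation":[-46,20,85],"translation":[50,163,20],"grip":60},{"rotation":[-46,20,85],"translation":[50,163,20],"grip":60},{"rotation":[-46,20,85],"translation":[50,163,20],"grip":60},{"rotation":[-46,20,85],"translation":[50,163,20],"grip":60},{"rotation":[-46,20,85],"translation":[50,163,20],"grip":60},{"rotation":[-46,20,85],"translation":[50,163,20],"grip":60},{"rotation":[-46,20,85],"translation":[50,163,20],"grip":60},{"rotation":[-46,20,85],"translation":[50,163,20],"grip":60},{"rotation":[-46,20,85],"translation":[50,163,20],"grip":60}]' 80
python3 -c "
from h import *
delta2([.517,.144,.1],-18.5,35,.11)"
```

```text
time: 6.3
ee_pos: [0.4703, 0.0497, 0.2101]
tcp_rot: [155.3, 4.3, 81.6]
wrist_force: [0.2, 0.6, -0.6]
opening: 0.0602
grasp_force: 0.0
translation [ -2.8 110.9 -35.5] rotation [-40.5   4.6  68.4] d [ 0.544 -0.182 -0.819] t 6.3 q [ 13.7 -28.9 -24.6  72.4 -12.7 108.7]
```

```bash
python3 -m jog '[{"rotation":[-40.5,4.6,68.4],"translation":[-3,111,-35],"grip":60},{"rotation":[-40.5,4.6,68.4],"translation":[-3,111,-35],"grip":60},{"rotation":[-40.5,4.6,68.4],"translation":[-3,111,-35],"grip":60},{"rotation":[-40.5,4.6,68.4],"translation":[-3,111,-35],"grip":60},{"rotation":[-40.5,4.6,68.4],"translation":[-3,111,-35],"grip":60},{"rotation":[-40.5,4.6,68.4],"translation":[-3,111,-35],"grip":60},{"rotation":[-40.5,4.6,68.4],"translation":[-3,111,-35],"grip":60},{"rotation":[-40.5,4.6,68.4],"translation":[-3,111,-35],"grip":60},{"rotation":[-40.5,4.6,68.4],"translation":[-3,111,-35],"grip":60},{"rotation":[-40.5,4.6,68.4],"translation":[-3,111,-35],"grip":60},{"rotation":[-40.5,4.6,68.4],"translation":[-3,111,-35],"grip":60},{"rotation":[-40.5,4.6,68.4],"translation":[-3,111,-35],"grip":60}]' 80
python3 - <<'E'
from h import *
import pickle
print(readout.get_obs()['q'].round(1))
C=cam("wrist"); pickle.dump(C,open("w1.pkl","wb")); save("w3.png",C["p"],1.2)
for t in ("carrier_hook","carrier_grip"):
    print(t,[(np.round(b["uv"],1).tolist(),round(b["confidence"],2),world(C,b["uv"]).round(4).tolist()) for b in spotter.mark_of("wrist",t)])
P=cloud(C).reshape(-1,3); P=P[np.isfinite(P).all(1)]
q=P[(abs(P[:,0]-.55)<.09)&(abs(P[:,1]-.13)<.07)]
for lo,hi in((.09,.108),(.109,.116),(.122,.14)):
    m=q[(q[:,2]>lo)&(q[:,2]<hi)]
    if len(m)>2:
        c=m.mean(0); w=np.linalg.svd(m[:,:2]-c[:2],full_matrices=False)[2][0]; w=w*np.sign(w[0]); e=(m[:,:2]-c[:2])@np.array([-w[1],w[0]]); a=(m[:,:2]-c[:2])@w
        print(lo,hi,len(m),c.round(4),"yaw",np.degrees(np.arctan(w[1]/w[0])).round(1),np.percentile(e,[2,98]).round(4),np.percentile(a,[1,99]).round(4))
delta2([.517,.144,.1],-18.5,35,0)
E
```

```text
time: 7.5
ee_pos: [0.4672, 0.1606, 0.1752]
tcp_rot: [180.0, 35.0, 161.5]
wrist_force: [0.4, 0.2, -0.8]
opening: 0.0601
grasp_force: 0.0
[ 34.2 -28.2 -30.9  64.3 -27.1  47.1]
carrier_hook [([285.0, 267.2], 0.79, [[0.555, 0.1338, 0.1208]]), ([5.5, 354.2], 0.6, [[0.677, -0.3044, 0.1181]]), ([551.2, 276.4], 0.56, [[0.6378, 0.3289, 0.122]])]
carrier_grip [([285.4, 214.5], 0.56, [[0.5056, 0.1503, 0.1121]]), ([493.0, 248.8], 0.56, [[0.6088, 0.2866, 0.1045]])]
0.09 0.108 466 [0.4996 0.1531 0.0991] yaw 71.7 [-0.0011  0.001 ] [-0.0067  0.0068]
0.109 0.116 1091 [0.5232 0.1452 0.1117] yaw -18.6 [-0.0066  0.0067] [-0.0254  0.0285]
0.122 0.14 330 [0.561  0.1322 0.1266] yaw -5.5 [-0.0066  0.0064] [-0.0068  0.0089]
translation [ 60.  -20.1 -90.8] rotation [ 0.  -0.  -0.1] d [ 0.544 -0.182 -0.819] t 7.65 q [ 34.2 -28.2 -30.9  64.3 -27.1  47. ]
```

View pics/w3.png

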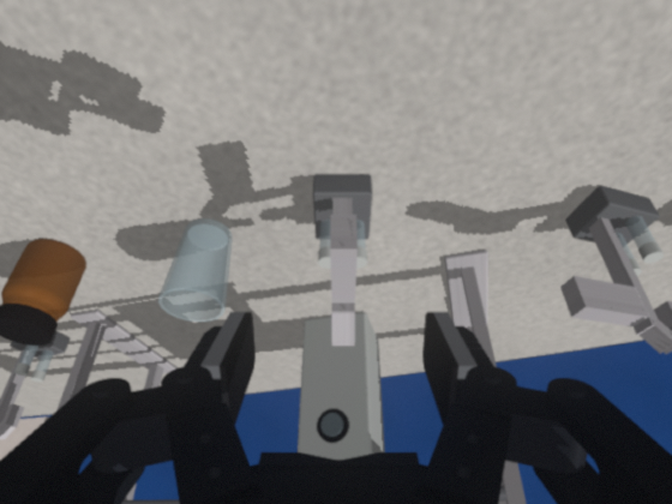

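The wrist view shows the tab's end centred between the fingers at about (343,330) in the 1.2x picture. The beaker, at (200,270), is well clear. The refined grip point is (0.517, 0.1474, 0.100), yaw -18.6. Now I grasp it.

```bash
python3 -m jog '[{"rotation":[0,0,0],"translation":[20,-5,-30],"grip":60},{"rotation":[0,0,0],"translation":[40,-11,-60],"grip":60},{"rotation":[0,0,0],"translation":[52,-15,-78],"grip":60},{"rotation":[0,0,0],"translation":[60,-17,-91],"grip":60},{"rotation":[0,0,0],"translation":[60,-17,-91],"grip":60},{"rotation":[0,0,0],"translation":[60,-17,-91],"grip":30},{"rotation":[0,0,0],"translation":[60,-17,-91],"grip":8},{"rotation":[0,0,0],"translation":[60,-17,-91],"grip":8},{"rotation":[0,0,0],"translation":[60,-17,-91],"grip":8},{"rotation":[0,0,0],"translation":[60,-17,-91],"grip":8},{"rotation":[0,0,0],"translation":[60,-17,-91],"grip":8},{"rotation":[0,0,0],"translation":[60,-17,-91],"grip":8},{"rotation":[0,0,0],"translation":[60,-17,-91],"grip":8},{"rotation":[0,0,0],"translation":[60,-17,-91],"grip":8}]' 90
```

```text
time: 9.05
ee_pos: [0.5275, 0.1439, 0.0855]
tcp_rot: [-179.9, 35.1, 161.7]
wrist_force: [-4.5, 0.7, 5.9]
opening: 0.0127
grasp_force: 88.3
```

```bash
python3 -c "
from h import *
delta2([.573,.153,.218],-3.4,35,0)"
```

```text
translation [ 56.3   8.4 117. ] rotation [ 0.1  0.  15. ] d [ 0.573 -0.034 -0.819] t 9.05 q [ 27.7 -21.3 -36.7  48.7 -24.5  40.4]
```

```bash
python3 -m jog '[{"rotation":[0,0,0],"translation":[0,0,10],"grip":8},{"rotation":[0,0,0],"translation":[0,0,25],"grip":8},{"rotation":[0,0,0],"translation":[0,0,50],"grip":8},{"rotation":[0,0,2],"translation":[5,2,75],"grip":8},{"rotation":[0,0,5],"translation":[15,4,95],"grip":8},{"rotation":[0,0,9],"translation":[30,6,110],"grip":8},{"rotation":[0,0,13],"translation":[48,8,117],"grip":8},{"rotation":[0,0,15],"translation":[56,8,117],"grip":8},{"rotation":[0,0,15],"translation":[56,8,117],"grip":8},{"rotation":[0,0,15],"translation":[56,8,117],"grip":8},{"rotation":[0,0,15],"translation":[56,8,117],"grip":8},{"rotation":[0,0,15],"translation":[56,8,117],"grip":8}]' 90
python3 - <<'E'
from h import *
import pickle
print(readout.get_obs()['q'].round(1))
for n in ("wrist","scene","top"):
    C=cam(n); pickle.dump(C,open(n+"2.pkl","wb")); save(n+"2.png",C["p"],1.4)
    for t in ("carrier_hook","carrier_grip","reader_mark","stand_rail"):
        print(n,t,[(np.round(b["uv"],1).tolist(),round(b["confidence"],2),world(C,b["uv"]).round(4).tolist()) for b in spotter.mark_of(n,t)])
    P=cloud(C).reshape(-1,3); P=P[np.isfinite(P).all(1)]
    m=P[(abs(P[:,0]-.70)<.03)&(abs(P[:,1]-.0)<.2)&(abs(P[:,2]-.2)<.008)]; m=m[abs(m[:,0]-.6895-.06*m[:,1])<.012]
    if len(m)>20: print("rail",len(m),np.polyfit(m[:,1],m[:,0],1).round(4),m.mean(0).round(4),np.polyfit(m[:,1],m[:,2],1).round(4))
    m=P[(abs(P[:,0]-.61)<.06)&(abs(P[:,1]-.15)<.04)&(P[:,2]>.235)&(P[:,2]<.256)&(P[:,0]>.6)]
    if len(m)>5: print("hooktop",len(m),m.mean(0).round(4),m.min(0).round(4),m.max(0).round(4))
E
```

```text
time: 10.25
ee_pos: [0.5828, 0.1519, 0.2009]
tcp_rot: [-179.9, 34.9, 176.7]
wrist_force: [-0.1, 0.4, -3.1]
opening: 0.0129
grasp_force: 87.9
[ 21.1 -20.6 -24.2  53.9 -13.8  20.4]
wrist carrier_hook [([282.5, 368.5], 0.8, [[0.6091, 0.151, 0.2332]]), ([538.3, 203.2], 0.71, [[0.6396, 0.3264, 0.1227]]), ([75.6, 345.8], 0.16, [[0.6823, 0.0034, 0.2005]])]
wrist carrier_grip [([488.7, 159.2], 0.96, [[0.6063, 0.2822, 0.1117]]), ([278.7, 294.4], 0.74, [[0.5533, 0.153, 0.2235]])]
wrist reader_mark [([163.0, 353.5], 0.97, [[0.546, 0.12, 0.2447]])]
wrist stand_rail []
rail 1540 [0.0637 0.6834] [ 0.6833 -0.0025  0.2006] [0.0107 0.2007]
hooktop 255 [0.6119 0.1507 0.2364] [0.6087 0.1439 0.235 ] [0.6144 0.1574 0.2382]
scene carrier_hook [([303.5, 334.2], 0.77, [[0.68, -0.3274, 0.1221]]), ([295.0, 153.0], 0.65, [[0.6612, 0.3398, 0.0959]]), ([289.3, 171.7], 0.55, [[0.6449, 0.3172, 0.0167]])]
scene carrier_grip [([279.4, 160.1], 0.87, [[0.6071, 0.3823, 0.0061]]), ([296.5, 119.3], 0.85, [[0.6664, 0.4961, 0.1136]]), ([305.0, 355.5], 0.83, [[0.6836, -0.3818, 0.1175]]), ([271.8, 174.4], 0.66, [[0.5808, 0.1
[... 393 characters left out ...]
 0.73, [[0.6186, 0.1529, 0.2434]]), ([190.8, 189.2], 0.65, [[0.6408, 0.3306, 0.1215]]), ([406.5, 177.6], 0.55, [[0.6775, -0.3155, 0.1273]])]
top carrier_grip [([249.0, 207.0], 0.92, [[0.5679, 0.1449, 0.2386]]), ([135.5, 182.8], 0.92, [[0.6618, 0.502, 0.1143]]), ([418.4, 179.1], 0.68, [[0.6783, -0.3589, 0.1057]])]
top reader_mark [([277.5, 165.8], 0.72, [[0.6661, 0.0687, 0.2945]])]
top stand_rail [([303.5, 169.9], 0.85, [[0.6576, 0.0015, 0.2866]]), ([297.4, 218.1], 0.69, [[0.5709, 0.0084, 0.0054]]), ([303.2, 170.4], 0.2, [[0.6566, 0.0022, 0.2853]])]
rail 47 [0.059 0.69 ] [ 0.6893 -0.0108  0.2038] [-0.0016  0.2038]
hooktop 58 [0.623  0.1481 0.2411] [0.6063 0.1406 0.2351] [0.6397 0.1544 0.2492]
```

View pics/wrist2.png

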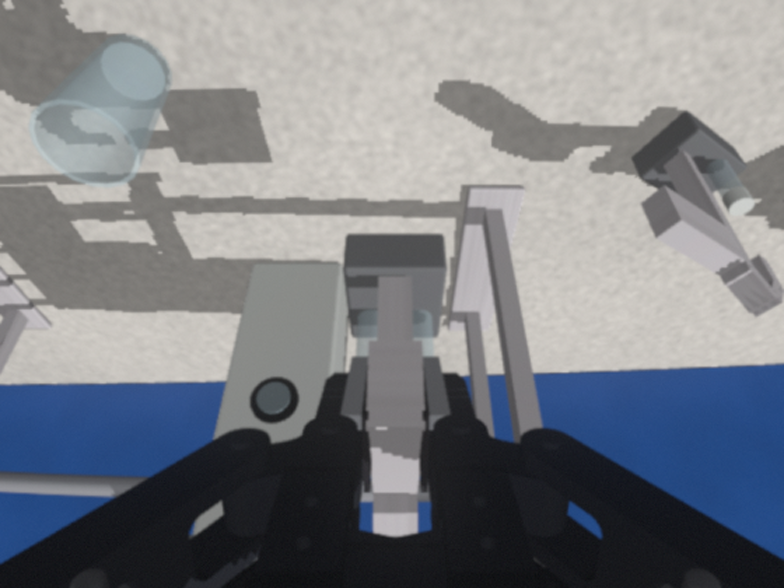

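The wrist view (upside-down) shows the carrier held upright, with its base at about (395,260). The reader is to its left at about (290,350), the left post to its right at about (500,330), and the rail at lower left at about (60,485). The hook measures (0.625, 0.15, 0.233) and the rail centre at y 0.15 is x ≈ 0.698, z 0.200, yaw -3.5°. I'll advance over the rail.

```bash
python3 -m jog '[{"rotation":[0,0,0],"translation":[15,0,0],"grip":8},{"rotation":[0,0,0],"translation":[30,0,0],"grip":8},{"rotation":[0,0,0],"translation":[42,0,0],"grip":8},{"rotation":[0,0,0],"translation":[54,0,0],"grip":8},{"rotation":[0,0,0],"translation":[64,0,0],"grip":8},{"rotation":[0,0,0],"translation":[72.5,0,0],"grip":8},{"rotation":[0,0,0],"translation":[72.5,0,0],"grip":8},{"rotation":[0,0,0],"translation":[72.5,0,0],"grip":8}]' 90
python3 - <<'E'
from h import *
import pickle
print(readout.get_obs()['q'].round(1))
for n in ("wrist","scene"):
    C=cam(n); pickle.dump(C,open(n+"3.pkl","wb"))
    P=cloud(C).reshape(-1,3); P=P[np.isfinite(P).all(1)]
    m=P[(abs(P[:,1]-.15)<.012)&(P[:,0]>.672)&(P[:,0]<.73)&(P[:,2]>.19)&(P[:,2]<.256)]
    for z in np.arange(.19,.256,.006):
        k=m[(m[:,2]>=z)&(m[:,2]<z+.006)]
        if len(k)>1: print(n,round(z,3),len(k),k.min(0).round(4),k.max(0).round(4))
a=cv2.resize(pickle.load(open("scene3.pkl","rb"))["p"][140:230,250:340][...,::-1],None,fx=5,fy=5,interpolation=cv2.INTER_CUBIC)
cv2.imwrite("pics/s3.png",a)
E
```

```text
time: 11.8
ee_pos: [0.6556, 0.1516, 0.2009]
tcp_rot: [-179.9, 34.9, 176.7]
wrist_force: [-0.6, 0.0, -1.8]
opening: 0.013
grasp_force: 87.8
[ 18.2 -11.  -16.8  51.2 -12.2  17.9]
wrist 0.226 533 [0.6721 0.1439 0.2262] [0.6814 0.1574 0.232 ]
wrist 0.232 539 [0.6774 0.1436 0.232 ] [0.6879 0.1572 0.2379]
wrist 0.238 2 [0.6857 0.148  0.238 ] [0.6857 0.152  0.238 ]
scene 0.19 5 [0.6826 0.1404 0.1904] [0.6888 0.1447 0.1952]
scene 0.196 6 [0.6822 0.1425 0.1976] [0.6948 0.1604 0.2014]
scene 0.202 18 [0.6816 0.1396 0.202 ] [0.7038 0.1611 0.2078]
scene 0.208 5 [0.6808 0.1416 0.2087] [0.7089 0.1467 0.2139]
scene 0.214 5 [0.6837 0.1384 0.2142] [0.7088 0.1487 0.2166]
scene 0.22 3 [0.6831 0.1401 0.2203] [0.6891 0.1414 0.2256]
scene 0.226 7 [0.6824 0.1392 0.2265] [0.6889 0.1471 0.2319]
scene 0.232 13 [0.6822 0.1391 0.2321] [0.7069 0.154  0.2378]
scene 0.238 22 [0.6851 0.1382 0.2387] [0.7065 0.1575 0.2437]
scene 0.244 8 [0.6936 0.1402 0.2443] [0.7028 0.1516 0.2476]
```

View pics/s3.png

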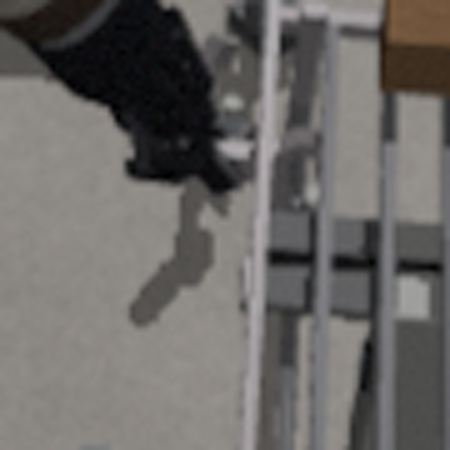

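The crop shows the hook behind the strip and above the rail, at about (300,140). Stem at x 0.6855 puts the hook at 0.699, against 0.6986 for the rail. I'll lower it gently.

```bash
python3 -m jog '[{"rotation":[0,0,0],"translation":[0,0,-7],"grip":8},{"rotation":[0,0,0],"translation":[0,0,-14],"grip":8},{"rotation":[0,0,0],"translation":[0,0,-20],"grip":8},{"rotation":[0,0,0],"translation":[0,0,-24],"grip":8},{"rotation":[0,0,0],"translation":[0,0,-28],"grip":8},{"rotation":[0,0,0],"translation":[0,0,-28],"grip":8},{"rotation":[0,0,0],"translation":[0,0,-28],"grip":8}]' 90
```

```text
time: 12.6
ee_pos: [0.6558, 0.1516, 0.1732]
tcp_rot: [-179.9, 35.0, 176.7]
wrist_force: [0.1, 0.2, -2.0]
opening: 0.0124
grasp_force: 87.8
```

```bash
python3 -m jog '[{"rotation":[0,0,0],"translation":[0,0,-2],"grip":8},{"rotation":[0,0,0],"translation":[0,0,-4],"grip":8},{"rotation":[0,0,0],"translation":[0,0,-4],"grip":8}]' 90; python3 -m jog '[{"rotation":[0,0,0],"translation":[0,0,-1],"grip":8},{"rotation":[0,0,0],"translation":[0,0,-1],"grip":8}]' 90
```

```text
time: 12.9
ee_pos: [0.6562, 0.1518, 0.1709]
tcp_rot: [-179.9, 35.1, 176.7]
wrist_force: [-6.8, -1.2, 4.6]
opening: 0.0128
grasp_force: 89.4
time: 13.1
ee_pos: [0.6563, 0.1518, 0.1707]
tcp_rot: [-179.9, 35.2, 176.7]
wrist_force: [-9.2, -0.2, 7.6]
opening: 0.0125
grasp_force: 89.9
```

```bash
python3 -m jog '[{"rotation":[0,0,0],"translation":[-1,0,0],"grip":8},{"rotation":[0,0,0],"translation":[-2,0,0],"grip":8},{"rotation":[0,0,0],"translation":[-2,0,0],"grip":8}]' 90;  python3 -m jog '[{"rotation":[0,0,0],"translation":[-1,0,-1],"grip":8},{"rotation":[0,0,0],"translation":[-1,0,-1],"grip":8}]' 90
```

```text
time: 13.4
ee_pos: [0.655, 0.1518, 0.17]
tcp_rot: [-179.9, 35.2, 176.6]
wrist_force: [4.5, 0.5, 2.7]
opening: 0.0125
grasp_force: 87.8
time: 13.6
ee_pos: [0.6549, 0.1518, 0.17]
tcp_rot: [-180.0, 35.3, 176.6]
wrist_force: [11.0, 0.2, 2.8]
opening: 0.0127
grasp_force: 87.6
```

```bash
python3 -m jog '[{"rotation":[0,0,0],"translation":[1,0,0],"grip":8},{"rotation":[0,0,0],"translation":[1.2,0,0],"grip":8},{"rotation":[0,0,0],"translation":[1.2,0,0],"grip":8}]' 90
python3 - <<'E'
from h import *
import pickle
for n in ("scene","top","wrist"):
    C=cam(n); pickle.dump(C,open(n+"4.pkl","wb"))
    print(n,[(np.round(b["uv"],1).tolist(),round(b["confidence"],2),world(C,b["uv"]).round(4).tolist()) for b in spotter.mark_of(n,"reader_mark")])
    P=cloud(C); rgb=C["p"].astype(int); g=rgb.max(2)
    # black ridge: dark pixels near hood top
    m=(P[...,2]>.225)&(P[...,2]<.25)&(abs(P[...,0]-.70)<.07)&(abs(P[...,1]-.06)<.045)
    d=m&(g<60); Q=P[d]
    if len(Q)>5:
        s=Q[:,1]-.061*0; print(n,"ridge",len(Q),np.median(Q,0).round(4),"y at rail fit",np.polyfit(Q[:,0]-.693,Q[:,1],1).round(4))
    h=P[m&(P[...,2]<.237)]
    if len(h): print("hood y pct (rail axis)",np.percentile(h[:,1]+.0615*(h[:,0]-.693),[1,99]).round(4), h.mean(0).round(3))
    k=P[(abs(P[...,1]-.15)<.013)&(abs(P[...,0]-.69)<.02)&(P[...,2]>.195)&(P[...,2]<.222)]
    if len(k)>3: print("hook",k.mean(0).round(4),k.min(0).round(4),k.max(0).round(4))
a=cv2.resize(pickle.load(open("scene4.pkl","rb"))["p"][140:230,250:340][...,::-1],None,fx=5,fy=5,interpolation=cv2.INTER_CUBIC)
b=cv2.resize(pickle.load(open("top4.pkl","rb"))["p"][100:220,200:280][...,::-1],(300,450),interpolation=cv2.INTER_CUBIC)
cv2.imwrite("pics/s4.png",np.hstack([a,b]))
E
```

```text
time: 13.9
ee_pos: [0.6552, 0.1518, 0.1697]
tcp_rot: [-180.0, 35.2, 176.6]
wrist_force: [-1.4, 0.4, 6.3]
opening: 0.0129
grasp_force: 89.2
scene [([305.4, 199.1], 0.75, [[0.682, 0.0377, 0.2293]])]
scene ridge 123 [0.725  0.0615 0.2326] y at rail fit [0.1013 0.0586]
hood y pct (rail axis) [0.026 0.099] [0.722 0.058 0.231]
hook [0.6959 0.1457 0.2081] [0.6817 0.1384 0.1972] [0.7097 0.1626 0.2182]
top [([283.2, 164.4], 0.92, [[0.6877, 0.0542, 0.2305]])]
top ridge 206 [0.7328 0.0631 0.232 ] y at rail fit [0.2071 0.0584]
hood y pct (rail axis) [0.0292 0.0987] [0.724 0.062 0.232]
hook [0.6901 0.1489 0.2056] [0.6712 0.1412 0.1951] [0.7099 0.1586 0.2166]
wrist []
hook [0.6828 0.1506 0.2005] [0.6701 0.138  0.195 ] [0.6956 0.1619 0.2073]
```

View pics/s4.png

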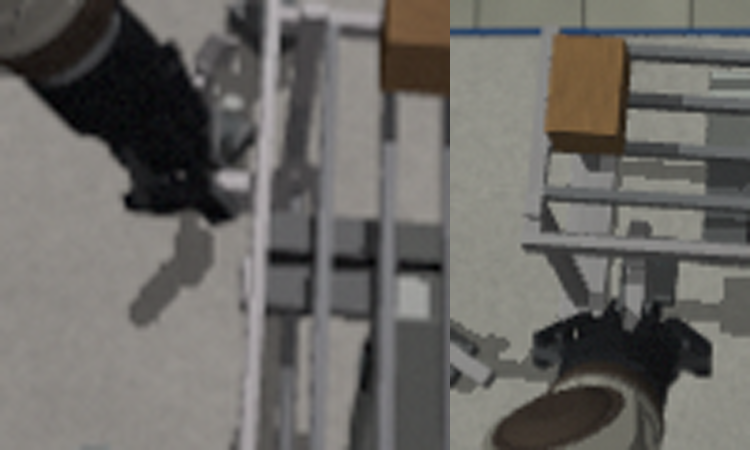

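The hook sits on the rail left of the hood: the hook is at about (300,190) in the left crop and the ridge is the black line at about (360,260). Next I pin down the ridge.

```bash
python3 - <<'E'
from h import *
import pickle
u=np.array([.998,-.0615]) # rail x axis
for n in ("scene","scene2","scene3","scene4","top","top2","top4","wrist2","wrist3","wrist4","w1"):
    C=pickle.load(open(n+".pkl","rb")); P=cloud(C); g=C["p"].astype(int).max(2)
    V,U=np.nonzero((P[...,2]>.22)&(P[...,2]<.25)&(abs(P[...,0]-.71)<.05)&(abs(P[...,1]-.06)<.022)&(g<38))
    if len(V)<5: continue
    Q=onplane(C,np.c_[U,V],.236)
    s=Q[:,1]+.0615*(Q[:,0]-.692)   # back along rail x to the rail
    print(n,len(V),"ridge s mean/med/std",s.mean().round(4),np.median(s).round(4),s.std().round(4),"slope",np.polyfit(Q[:,0],Q[:,1],1)[0].round(3))
# networks' marks on z=.2 plane, from pictures above
for n,uvs in (("scene",[(308.4,199.3),(306.7,198.6),(305.4,199.1)]),("top",[(280.5,165.3),(283.2,164.4)])):
    print(n,onplane(pickle.load(open(n+".pkl","rb")),uvs,.2).round(4).tolist())
E
```

```text
scene 39 ridge s mean/med/std 0.0616 0.0619 0.0026 slope -0.03
scene2 42 ridge s mean/med/std 0.062 0.0621 0.0027 slope -0.03
scene3 42 ridge s mean/med/std 0.0617 0.0619 0.0027 slope -0.024
scene4 41 ridge s mean/med/std 0.0619 0.0619 0.0027 slope -0.041
top 24 ridge s mean/med/std 0.0641 0.0636 0.0013 slope -0.061
top2 19 ridge s mean/med/std 0.0639 0.0635 0.0012 slope -0.049
top4 20 ridge s mean/med/std 0.064 0.0635 0.0012 slope -0.047
scene [[0.6939, 0.0587, 0.2], [0.6888, 0.0611, 0.2], [0.6849, 0.0591, 0.2]]
top [[0.6935, 0.0619, 0.2], [0.6961, 0.0543, 0.2]]
```

Mark is at y ≈ 0.0625 and the hook at y ≈ 0.149, so I slide about -86.5 mm in y and -5.3 mm in x. I'll do the first half and check the forces.

```bash
python3 -m jog '[{"rotation":[0,0,0],"translation":[-0.3,-5,0],"grip":8},{"rotation":[0,0,0],"translation":[-0.7,-11,0],"grip":8},{"rotation":[0,0,0],"translation":[-1,-17,0],"grip":8},{"rotation":[0,0,0],"translation":[-1.4,-23,0],"grip":8},{"rotation":[0,0,0],"translation":[-1.8,-29,0],"grip":8},{"rotation":[0,0,0],"translation":[-2.1,-35,0],"grip":8},{"rotation":[0,0,0],"translation":[-2.4,-40,0],"grip":8},{"rotation":[0,0,0],"translation":[-2.4,-40,0],"grip":8}]' 90
```

```text
time: 15.0
ee_pos: [0.6528, 0.1122, 0.1698]
tcp_rot: [180.0, 35.2, 176.7]
wrist_force: [0.4, 2.4, 7.7]
opening: 0.0126
grasp_force: 88.8
```

```bash
python3 -m jog '[{"rotation":[0,0,0],"translation":[-0.3,-5,0],"grip":8},{"rotation":[0,0,0],"translation":[-0.7,-11,0],"grip":8},{"rotation":[0,0,0],"translation":[-1,-17,0],"grip":8},{"rotation":[0,0,0],"translation":[-1.4,-23,0],"grip":8},{"rotation":[0,0,0],"translation":[-1.8,-29,0],"grip":8},{"rotation":[0,0,0],"translation":[-2.1,-35,0],"grip":8},{"rotation":[0,0,0],"translation":[-2.5,-41,0],"grip":8},{"rotation":[0,0,0],"translation":[-2.8,-46.5,0],"grip":8},{"rotation":[0,0,0],"translation":[-2.8,-46.5,0],"grip":8},{"rotation":[0,0,0],"translation":[-2.8,-46.5,0],"grip":8}]' 90
python3 - <<'E'
from h import *
import pickle
for n in ("scene","top"):
    C=cam(n); pickle.dump(C,open(n+"5.pkl","wb")); P=cloud(C)
    a=np.array([.6894,0]); 
    X=P[...,0]-(.6894+.061*P[...,1]); S=P[...,1]+.0615*X
    for nm,m in (("tab",(X>-.068)&(X<-.025)&(P[...,2]>.19)&(P[...,2]<.202)&(abs(S-.0625)<.025)),("base",(abs(X)<.03)&(P[...,2]>.08)&(P[...,2]<.112)&(abs(S-.0625)<.05))):
        if m.sum()>3: print(n,nm,m.sum(),"S",np.percentile(S[m],[3,50,97]).round(4),"X",np.percentile(X[m],[3,97]).round(4))
a=cv2.resize(pickle.load(open("scene5.pkl","rb"))["p"][150:240,250:340][...,::-1],None,fx=5,fy=5,interpolation=cv2.INTER_CUBIC)
b=cv2.resize(pickle.load(open("top5.pkl","rb"))["p"][120:210,240:310][...,::-1],(350,450),interpolation=cv2.INTER_CUBIC)
cv2.imwrite("pics/s5.png",np.hstack([a,b]))
E
```

```text
time: 16.0
ee_pos: [0.65, 0.0656, 0.1697]
tcp_rot: [-180.0, 35.2, 176.7]
wrist_force: [-0.3, 1.9, 6.0]
opening: 0.0128
grasp_force: 88.9
scene tab 71 S [0.0427 0.0586 0.0759] X [-0.0582 -0.0273]
scene base 54 S [0.0392 0.0461 0.0775] X [-0.011   0.0191]
top tab 92 S [0.048 0.062 0.074] X [-0.0671 -0.0269]
top base 91 S [0.0403 0.0539 0.0824] X [-0.0245  0.0058]
```

View pics/s5.png

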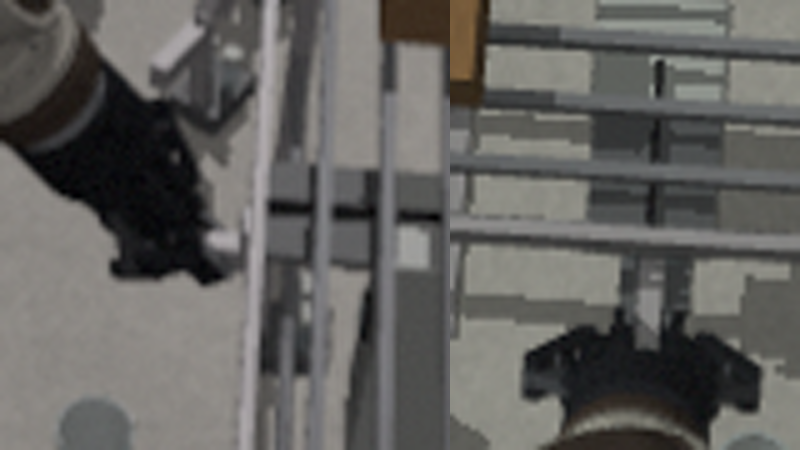

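The carrier is in line: kinematics put the hook at y 0.063 and the base-block extents at 0.0614, against 0.0625 for the mark. The top crop shows the tab at (648,300), directly below the ridge line at (656,150). I'll unload it, then open gently.

```bash
python3 -m jog '[{"rotation":[0,0,0],"translation":[0,0,0.6],"grip":8},{"rotation":[0,0,0],"translation":[0,0,1],"grip":8},{"rotation":[0,0,0],"translation":[0,0,1],"grip":8}]' 40
```

```text
time: 16.4
ee_pos: [0.6499, 0.0655, 0.1699]
tcp_rot: [-179.9, 35.2, 176.7]
wrist_force: [3.8, 2.9, 4.8]
opening: 0.0127
grasp_force: 88.4
```

```bash
python3 -m jog '[{"rotation":[0,0,0],"translation":[0.4,0,0.6],"grip":8},{"rotation":[0,0,0],"translation":[0.4,0,0.8],"grip":8},{"rotation":[0,0,0],"translation":[0.4,0,0.8],"grip":8}]' 20; python3 -m jog '[{"rotation":[0,0,0],"translation":[0,0,0],"grip":14},{"rotation":[0,0,0],"translation":[0,0,0],"grip":17},{"rotation":[0,0,0],"translation":[0,0,0],"grip":20},{"rotation":[0,0,0],"translation":[0,0,0],"grip":25},{"rotation":[0,0,0],"translation":[0,0,0],"grip":32},{"rotation":[0,0,0],"translation":[0,0,0],"grip":40},{"rotation":[0,0,0],"translation":[0,0,0],"grip":40},{"rotation":[0,0,0],"translation":[0,0,0],"grip":40},{"rotation":[0,0,0],"translation":[0,0,0],"grip":40}]' 20
```

```text
time: 16.7
ee_pos: [0.6498, 0.0655, 0.1699]
tcp_rot: [-179.9, 35.1, 176.7]
wrist_force: [5.0, 3.4, 4.8]
opening: 0.0127
grasp_force: 88.4
time: 17.6
ee_pos: [0.6491, 0.0651, 0.169]
tcp_rot: [-179.9, 35.0, 176.7]
wrist_force: [0.1, -0.7, 0.1]
opening: 0.0403
grasp_force: 0.0
```

Released. Now I back off along the tool axis.

```bash
python3 -m jog '[{"rotation":[0,0,0],"translation":[-6,0,8],"grip":40},{"rotation":[0,0,0],"translation":[-17,1,25],"grip":40},{"rotation":[0,0,0],"translation":[-34,2,49],"grip":40},{"rotation":[0,0,0],"translation":[-57,3,82],"grip":40},{"rotation":[0,0,0],"translation":[-100,3,110],"grip":40},{"rotation":[0,0,0],"translation":[-130,3,120],"grip":40},{"rotation":[0,0,0],"translation":[-130,3,120],"grip":40},{"rotation":[0,0,0],"translation":[-130,3,120],"grip":40}]' 20
cat > chk.py <<'E'
from h import *
print(readout.get_obs()["time"])
for n in ("scene","top"):
    C=cam(n); P=cloud(C)
    X=P[...,0]-(.6894+.061*P[...,1]); S=P[...,1]+.0615*X; Z=P[...,2]
    for nm,m in (("tab",(X>-.075)&(X<-.025)&(Z>.17)&(Z<.21)&(abs(S-.0625)<.025)),("tabfront",(X>-.075)&(X<-.055)&(Z>.17)&(Z<.21)&(abs(S-.0625)<.025)),("tabback",(X>-.04)&(X<-.02)&(Z>.19)&(Z<.21)&(abs(S-.0625)<.025)),("base",(abs(X)<.03)&(Z>.08)&(Z<.112)&(abs(S-.0625)<.05))):
        if m.sum()>3: print(n,nm,m.sum(),"S",np.percentile(S[m],[3,50,97]).round(4),"X",np.percentile(X[m],[3,97]).round(4),"Z",np.percentile(Z[m],[3,50,97]).round(4))
E
python3 chk.py; python3 -m jog '[{"rotation":[0,0,0],"translation":[0,0,0],"grip":40},{"rotation":[0,0,0],"translation":[0,0,0],"grip":40},{"rotation":[0,0,0],"translation":[0,0,0],"grip":40},{"rotation":[0,0,0],"translation":[0,0,0],"grip":40},{"rotation":[0,0,0],"translation":[0,0,0],"grip":40},{"rotation":[0,0,0],"translation":[0,0,0],"grip":40},{"rotation":[0,0,0],"translation":[0,0,0],"grip":40},{"rotation":[0,0,0],"translation":[0,0,0],"grip":40},{"rotation":[0,0,0],"translation":[0,0,0],"grip":40},{"rotation":[0,0,0],"translation":[0,0,0],"grip":40}]' ; python3 chk.py
```

```text
time: 18.4
ee_pos: [0.5189, 0.0683, 0.2905]
tcp_rot: [-179.9, 35.1, 176.7]
wrist_force: [1.3, -0.3, 0.4]
opening: 0.0402
grasp_force: 0.0
18.4
scene tab 121 S [0.0519 0.0554 0.0668] X [-0.0693 -0.0271] Z [0.1741 0.1931 0.2001]
scene tabfront 44 S [0.0525 0.0556 0.0669] X [-0.0698 -0.0555] Z [0.1738 0.1925 0.1991]
scene tabback 26 S [0.0518 0.0583 0.067 ] X [-0.0396 -0.0268] Z [0.1916 0.1954 0.199 ]
scene base 56 S [0.041  0.0451 0.0777] X [-0.0109  0.019 ] Z [0.0899 0.1063 0.1107]
top tab 95 S [0.0548 0.0613 0.0679] X [-0.0739 -0.0272] Z [0.184  0.1967 0.2006]
top tabfront 42 S [0.0558 0.0616 0.0678] X [-0.0741 -0.0553] Z [0.1761 0.1967 0.2001]
top tabback 37 S [0.0554 0.0614 0.0674] X [-0.0382 -0.0206] Z [0.1933 0.1964 0.2046]
top base 106 S [0.0405 0.0538 0.0823] X [-0.0247  0.0059] Z [0.0931 0.1062 0.1103]
time: 19.5
ee_pos: [0.5191, 0.0681, 0.289]
tcp_rot: [-179.9, 35.0, 176.7]
wrist_force: [0.1, -0.5, 0.9]
opening: 0.0401
grasp_force: 0.0
19.5
scene tab 124 S [0.052  0.0557 0.068 ] X [-0.0692 -0.027 ] Z [0.1738 0.1931 0.1995]
scene tabfront 45 S [0.0513 0.0558 0.0682] X [-0.0698 -0.0556] Z [0.1734 0.1934 0.1976]
scene tabback 25 S [0.0535 0.0583 0.0669] X [-0.0398 -0.027 ] Z [0.1911 0.1971 0.2001]
scene base 56 S [0.0397 0.045  0.0759] X [-0.0109  0.0189] Z [0.0911 0.107  0.1114]
top tab 94 S [0.0549 0.0614 0.0681] X [-0.0738 -0.0269] Z [0.1815 0.1962 0.1996]
top tabfront 41 S [0.0558 0.0617 0.0678] X [-0.0742 -0.0557] Z [0.1773 0.1964 0.1996]
top tabback 37 S [0.0554 0.0616 0.0675] X [-0.0389 -0.0202] Z [0.1926 0.1965 0.2029]
top base 105 S [0.0405 0.0537 0.082 ] X [-0.0248  0.0065] Z [0.0909 0.1072 0.111 ]
```

The carrier hangs level and unmoved between the two checks, and sits about 2 mm from the mark in both cameras. A short settle, then I hand it in.

```bash
python3 -m jog '[{"rotation":[0,0,0],"translation":[0,0,0],"grip":40},{"rotation":[0,0,0],"translation":[0,0,0],"grip":40},{"rotation":[0,0,0],"translation":[0,0,0],"grip":40},{"rotation":[0,0,0],"translation":[0,0,0],"grip":40},{"rotation":[0,0,0],"translation":[0,0,0],"grip":40},{"rotation":[0,0,0],"translation":[0,0,0],"grip":40},{"rotation":[0,0,0],"translation":[0,0,0],"grip":40},{"rotation":[0,0,0],"translation":[0,0,0],"grip":40},{"rotation":[0,0,0],"translation":[0,0,0],"grip":40},{"rotation":[0,0,0],"translation":[0,0,0],"grip":40},{"rotation":[0,0,0],"translation":[0,0,0],"grip":40},{"rotation":[0,0,0],"translation":[0,0,0],"grip":40},{"rotation":[0,0,0],"translation":[0,0,0],"grip":40},{"rotation":[0,0,0],"translation":[0,0,0],"grip":40},{"rotation":[0,0,0],"translation":[0,0,0],"grip":40}]'; python3 -c "
from workcell import bot
print(bot.job_done())"
```

```text
time: 21.1
ee_pos: [0.5191, 0.0681, 0.289]
tcp_rot: [-179.9, 35.0, 176.7]
wrist_force: [0.0, 0.2, 0.9]
opening: 0.0399
grasp_force: 0.0
the job is handed in; nothing more can be done
None
```

The carrier hangs on the rail under the hood, tab towards the robot, level and still, about 2 mm from the reader's mark by the cameras; the job was handed in at about 21 s, and I moved neither the jar, the beaker nor the meter.

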